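# Log the sample and hold the photometer shutter at half light

## Robot

A 6-joint arm with a two-finger parallel gripper is mounted at the origin on a cart in front of the work surface, level with it; the furniture and walls round the work are solid. World frame = base frame: x ahead of the robot, y to its left, z up, the work surface at z = 0. Lengths are in m, angles in degrees, forces in N, time in s.
With the tool pointing down it reaches from about 0.25 to 0.725 m from the base axis. Payload 9.7 kg.
Tool frame: the origin (TCP) lies between the finger pads, 19 mm behind the fingertips; this is the grasp point; z points along the fingers, y is the line along which they close (so a half turn about z gives the same grasp; the last joint's range is limited). The gripper opens to 85 mm and grips with 20 to 120 N. Pads are 22 mm wide; open, the fingers measure 114 mm over their backs; the gripper's body (76 mm by 85 mm) begins 54 mm behind the grasp point. The pads swing forward as they close: fully open they stand 13 mm farther back than shut.
Start: joints at [70.818, 4.979, 10.078, 95.1, 0, 90], TCP at [0.181, 0.519, 0.25] pointing down, gripper open.
Joint ranges: [-179.16, 179.16], [-48.56, 103.87], [-65.8, 70.77], [-126.05, 130.52], [-82.76, 87.17], [-180, 180]. Speed limits (degrees/s): [127.2, 127.2, 147.25, 180, 180, 180].

## Interface

Orientations are given as [roll, pitch, yaw] about the fixed x, y, z axes, in that order (R = Rz(yaw) Ry(pitch) Rx(roll)).
In Python, from workcell import bot gives the robot as it stands.
- The arm moves only by the shell command python3 drive.py [FORCE], which reads ROWS from standard input. ROWS is a JSON list of rows, 1 to 5 of them, each an object with the fields sx, sy, sz (the shift in shares of 20 cm (1.0 is 20 cm)), spin (a turn about the tool's z in fractions of the full range, 1 being 180 degrees), jaw (the finger opening in m); a field left out counts as zero (the opening has to be given); each row is the pose to reach, as a shift and turn from the pose commanded when the command began, along the tool's axes at that moment; what a row does not reach only later rows make up. A row lasts 1/12 s, in which the tool goes at most 0.0417 m and 7.16 degrees, less where a joint would pass 70% of its speed; a pose out of reach is approached as far as the arm can. The fingers move at their own pace and stop on an object; FORCE is the grip in N (left out, the last holds). Time passes only in rows, so rows that do not move let the fingers close. It prints the time, the measured TCP pose, the force, the opening and the grip force at its end. Input that does not fit is refused with a message, and nothing moves.
- bot.get_obs(): the state, without advancing time (a new reading comes with each control period).
- bot.camera(name): name is "side" or "top" or "wrist"; returns the picture (480x640x3 uint8, blue, green, red); there is no depth.
- bot.camera_info(name): a dict with "mtx" (3x3 intrinsics, pixels), "extrinsics" (4x4, takes a point from camera to world coordinates). Camera axes: x right, y down, z forward; pixel columns grow to the right and rows downward; lengths in m; the calibration is good to about 2 mm. A picture is of the moment at which its call begins: read the wrist's pose just before it. camera_info takes no time and is no camera call; for the wrist camera it gives the pose at the moment of the call.
- bot.job_done(): hands the job in; it is judged then, once.
The state is a dict: "time": time; "q": joint angles; "qd": joint speeds; "joint_efforts": joint torques, N m; "ee_pos": TCP position; "tcp_rot": TCP orientation; "wrist_force": force on the tool from outside, world axes, zero at the start; "torque": the same for the moment, N m; "opening": finger opening in m; "grasp_force": force on a finger pad.
Only numpy, scipy, OpenCV 4.12 (cv2) and the standard library are available. Lean on these libraries where they do the work, as an engineer would, in place of code of your own. Each camera call takes 0.05 s, during which the arm holds its last target. There are 200 camera calls.

## Task

Take the half-light reading of the bottle on the photometer bench. Lift the hand scanner out of its stand, point it squarely at the barcode on the bottle from roughly a hand's breadth away (5 to 12 cm) and keep it still there for a full second so that it reads, then put it back upright in its stand, fully home, and let go of it. Then take the knob of the sprung shutter, draw it out to the half-travel mark, never beyond three quarters because that much light upsets the detector, and finish while still holding it there against its spring; do not disturb the bottle or the other things on the bench.

Things in the scene. Friction and masses are not known exactly. Their poses are not given: they have to be found in the camera images.
- scanner: White pistol-shaped scanner, 0.16 kg, reads by itself. Origin: underside of its handle; z up, x where it looks. Handle 30 (x) x 24 (y) x 64 mm; head on it 44 mm wide (y, flat sides), x -38 to +46 mm, 64 to 100 mm above the origin; grey bezel (x 39 to 51) 46 mm wide. Grip the head across the 44 mm from above at x = 0. Starts upright in the stand, its x along the stand's x
- scan_window (a point): Centre of the scanner's dark front window: 51 mm ahead (x) of the scanner's origin and 82 mm above it; it looks along the scanner's +x
- scanner_stand: Grey stand, fixed, round foot 94 mm across, at the left or the right of the photometer. Origin: centre of its underside. Its upright socket, open at the top, 39 (x) x 33 (y) mm inside, floor 12 mm and rim 47 mm above the bench, takes the scanner's handle; with the scanner home the scanner's origin lies on the stand's axis, 12 mm up
- sample_bottle: Round bottle, 66 mm across, 107 mm high, teal solution, white cap, standing loose in the round nest of the photometer bench, its underside 86 mm above the bench top. Origin: centre of its underside, z up; its -x side carries the barcode sticker
- barcode (a point): Centre of the barcode sticker (38 mm wide round the bottle, 36 mm high), 45 mm above the bottle's underside, 131 mm above the bench top. Its outward normal is the -x axis of the orientation given here, so the scanner must look along about this +x
- photometer_bench: Optical bench, fixed: rail 410 mm long along its y; from +y to -y: grey lamp house (y 99 to 195 mm, 180 mm high), upright shutter frame with scale (y 32 to 70 mm, x -90 to +45 mm, 180 mm high; its spring barrel behind to x +116), bottle nest (centre y -45 mm), detector (y -92 to -190 mm, 164 mm high). Origin: centre of its underside; its -x side faces the robot, z up
- shutter_knob (a point): Centre of the shutter's upright round black knob, 16 mm thick, from 188 to 224 mm above the bench top; this point is at 206 mm (put the TCP at 210 mm). Below it a small foot and the frame's top (180 mm); nothing else is that high nearby. It slides with the shutter along the photometer bench's -x; a pointer at its foot runs along a white scale
- half_mark (a point): Where the knob's centre must be at half travel (the long middle tick of the white scale on top of the shutter frame): 25 mm along the photometer bench's -x from the shut position, 45 mm to +y of the bench's origin, 206 mm above the bench top
- blade (a joint): Travel of the shutter in m: 0 shut (spring keeps it there), 0.025 half, 0.05 fully open, growing as the knob moves along the photometer bench's -x. Spring force rises from about 3 N shut to 7 N at half and 11 N open; it snaps shut when released
- beaker: Bystander: 100 ml glass beaker 67 mm wide, 63 mm high, origin under its centre, loose; on the side where the scanner stand is not
- timer: Bystander: white timer 52 x 60 x 19 mm on the right, loose, origin under its centre; to the right of it, from y = -0.46 outward, stands a big fixed whiteness meter 270 mm high
- white_pot: Bystander: white plastic pot 48 mm wide, 86 mm high, on the left, loose, origin under its centre
- dropper: Bystander: brown dropper bottle 42 mm wide, 72 mm high, on the left, loose, origin under its centre
- brown_bottle: Bystander: brown reagent bottle 72 mm wide, 145 mm high, at the back left, loose, origin under its centre

How it is judged (in metres and radians):
On the way, in this order (a step that is already met when the one before it is completed fails the run):
1. the scanner, held in the fingers, is aimed squarely and steadily at the barcode (contact force between the fingers and scanner above 1 N and x of barcode in the frame of scan_window between 0.03 and 0.15 m and y of barcode in the frame of scan_window between -0.016 and 0.016 m and z of barcode in the frame of scan_window between -0.016 and 0.016 m and angle between the x axis of scan_window and the x axis of barcode, either way round below 0.35 rad and linear speed of scanner below 0.02 m/s and angular speed of scanner below 0.2 rad/s), for 0.7 s.
2. the scanner is back in its stand, home and let go (z of scanner in the frame of scanner_stand below 0.018 m and horizontal distance between scanner and scanner_stand below 0.012 m and angle between scanner's own z axis and vertical below 0.15 rad and linear speed of scanner below 0.02 m/s and contact force between the fingers and scanner below 0.1 N), for 0.2 s.
At the end, for the whole second after the job is handed in: The shutter is held still by the fingers at half travel, 25 mm +- 5 mm, against its spring; the scanner stands upright in its stand (handle within 12 mm of the axis, at most 6 mm above the floor of the socket), untouched; the bottle still stands in its nest (value of joint blade between 0.02 and 0.03 m and velocity of joint blade between -0.01 and 0.01 m/s and contact force between the fingers and blade above 3 N and z of scanner in the frame of scanner_stand below 0.018 m and horizontal distance between scanner and scanner_stand below 0.012 m and angle between scanner's own z axis and vertical below 0.15 rad and contact force between the arm and scanner below 0.1 N and z of sample_bottle in the frame of photometer_bench below 0.092 m and angle between sample_bottle's own z axis and vertical below 0.1 rad); the arm keeps its last pose, push and grip.
It fails at once if the shutter is opened beyond three quarters of its travel (value of joint blade above 0.0385 m).
It fails at once if the bottle is knocked out of place (distance of sample_bottle from where it was at the start of the episode above 0.02 m or angle between sample_bottle's own z axis and vertical above 0.3 rad).
It fails at once if the scanner is dropped or laid over (angle between scanner's own z axis and vertical above 1 rad).
It fails at once if a bystander is disturbed (distance of any of beaker, timer, white_pot, dropper, brown_bottle from where it was at the start of the episode above 0.03 m).
It also fails if it takes over 61 s, if anything falls off the work surface, if the arm or the gripper's body presses on something with over 40 N, if the wrist force passes 120 N, or if a joint passes its speed limit or range.

## Working session

There is one attempt and no reset: what is moved stays moved. The work goes in short steps, Python scripts to look and compute and a shell command to move; the robot and the scene stay as the last step left them, time stands still between calls to the robot, and variables do not carry over. Pictures are saved under pics/ and viewed, at most 10 in all, crops included, and the job is handed in when it is done.

```bash
ls; mkdir -p pics; python3 - <<'E'
from workcell import bot
import cv2,numpy as np
o=bot.get_obs();print(o)
for n in("side","top","wrist"):
    i=bot.camera_info(n);im=bot.camera(n);cv2.imwrite(f"pics/{n}0.png",im);print(n,np.round(i["mtx"],1).tolist(),np.round(i["extrinsics"],3).tolist())
E
```

```text
drive.py
pics
workcell.py
{'time': 0.0, 'q': array([7.08193999e+01, 5.01112323e+00, 1.00339265e+01, 9.51008041e+01,
       3.26778632e-04, 8.99992292e+01]), 'qd': array([-0.01935373,  0.0809957 , -0.05406585, -0.02170264, -0.02536901,
       -0.03711528]), 'joint_efforts': array([-1.73858789e-03, -5.20389998e+01,  4.64803505e+01,  1.63810834e-02,
        8.68305756e-05, -3.62655442e-06]), 'ee_pos': array([0.18062822, 0.51926426, 0.24927812]), 'tcp_rot': array([-1.79921999e+02, -3.27827647e-04,  1.60820170e+02]), 'wrist_force': array([ 0.46443323,  0.29333368, -0.41827627]), 'torque': array([-0.00668086,  0.01870867, -0.00655612]), 'grasp_force': 0.0, 'opening': 0.08575528970463253}
side [[463.7, 0.0, 319.1], [0.0, 463.7, 235.3], [0.0, 0.0, 1.0]] [[-0.958, -0.135, 0.254, 0.215], [-0.287, 0.369, -0.884, 1.252], [0.025, -0.919, -0.392, 0.705], [0.0, 0.0, 0.0, 1.0]]
top [[569.5, 0.0, 319.3], [0.0, 569.5, 242.4], [0.0, 0.0, 1.0]] [[-0.008, -0.99, 0.143, 0.385], [-1.0, 0.006, -0.01, 0.019], [0.009, -0.143, -0.99, 1.522], [0.0, 0.0, 0.0, 1.0]]
wrist [[330.8, 0.0, 318.3], [0.0, 330.8, 236.5], [0.0, 0.0, 1.0]] [[0.328, 0.912, 0.245, 0.118], [0.945, -0.317, -0.086, 0.541], [-0.001, 0.259, -0.966, 0.372], [0.0, 0.0, 0.0, 1.0]]
```

View pics/top0.png

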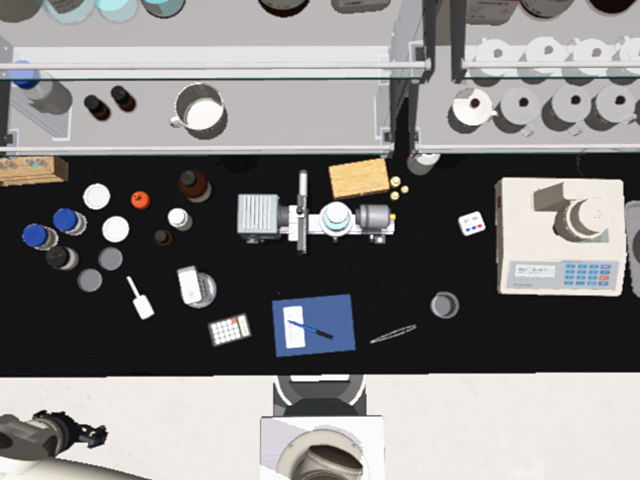

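View pics/side0.png

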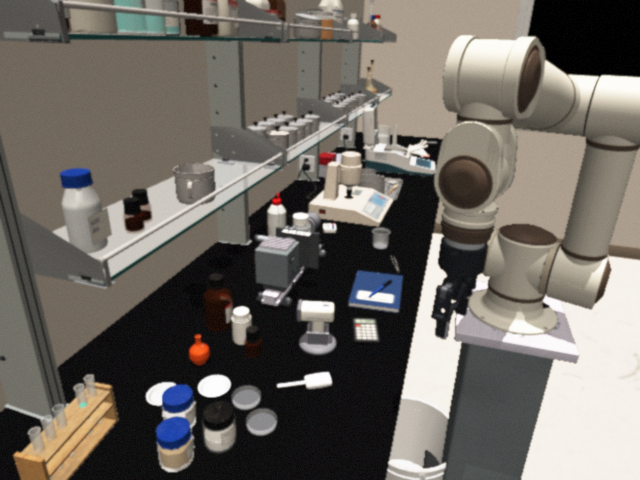

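The top view shows the scanner at about (190,287) in its stand, foot (203,290). The lamp house is at (258,217), the shutter frame at (303,210), the bottle at (337,217) and the beaker at (444,305). In the side view the scanner is at (318,318). I'll enlarge next.

```bash
cat > h.py <<'E'
from workcell import bot
import cv2,numpy as np
def ray(i,u,v):
    E=i["extrinsics"];d=E[:3,:3]@np.linalg.inv(i["mtx"])@[u,v,1.];return E[:3,3],d
def plane(i,u,v,z):
    o,d=ray(i,u,v);return o+d*(z-o[2])/d[2]
def tri(rs):
    A=0;b=0
    for o,d in rs:
        d=d/np.linalg.norm(d);P=np.eye(3)-np.outer(d,d);A=A+P;b=b+P@o
    return np.linalg.solve(A,b)
def proj(i,p):
    E=np.linalg.inv(i["extrinsics"]);q=i["mtx"]@(E[:3,:3]@p+E[:3,3]);return q[:2]/q[2]
E
python3 - <<'E'
import cv2,numpy as np
t=cv2.imread("pics/top0.png");s=cv2.imread("pics/side0.png");w=cv2.imread("pics/wrist0.png")
a=cv2.resize(t[160:320,160:260],None,fx=3.75,fy=3.75,interpolation=2)
b=cv2.resize(t[165:265,230:410],None,fx=2.36,fy=2.36,interpolation=2)
c=cv2.resize(w,(425,318))
r=np.zeros((600,425,3),np.uint8);r[:b.shape[0],:b.shape[1]]=b[:, :425];r[260:578]=c
cv2.imwrite("pics/c0.png",np.hstack([a,r]))
E
```

```text
(no output)
```

View pics/c0.png

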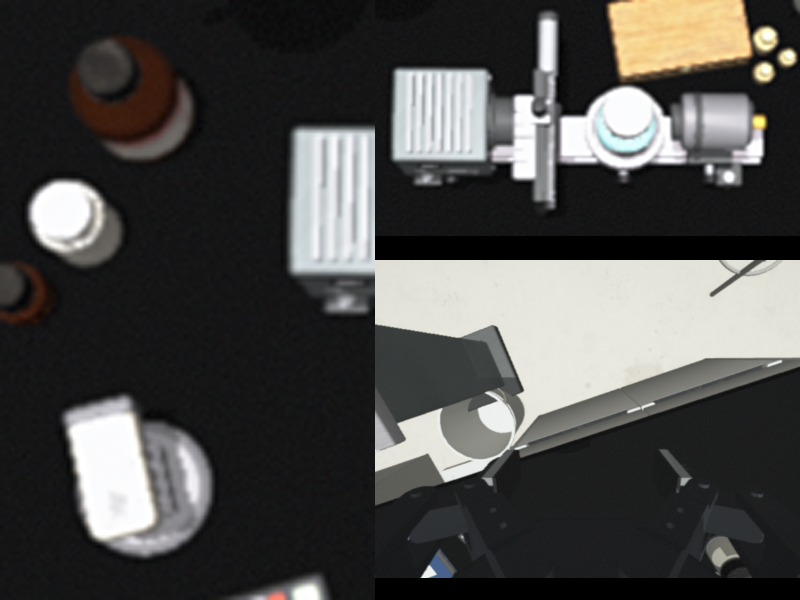

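The crop shows the scanner's bezel pointing away from the robot (+x) and slightly left, so its yaw is about 12°. The shutter knob is a dark dot on the frame top at about (540,105) in the crop.

```bash
python3 - <<'E'
from h import *
t=cv2.imread("pics/top0.png");i=bot.camera_info("top")
m=(t.min(2)>200).astype(np.uint8);m[:, :170]=0;m[:255]=0;m[:,215:]=0;m[315:]=0
c=max(cv2.findContours(m,0,2)[0],key=cv2.contourArea);r=cv2.minAreaRect(c);print(r)
b=cv2.boxPoints(r);P=np.array([plane(i,*p,.112)[:2] for p in b]);print(P.round(3),P.mean(0))
m=cv2.inRange(t,(200,200,200),(255,255,255));
c=[c for c in cv2.findContours(m[190:240,315:360].copy(),0,2)[0]];c=max(c,key=cv2.contourArea);print(cv2.minEnclosingCircle(c))
(x,y),R=cv2.minEnclosingCircle(c);print("cap",plane(i,x+315,y+190,.193))
for n,u,v,z in(("lampTL",238,194,.18),("lampTR",278,194,.18),("lampBL",238,232,.18),("lampBR",278,232,.18),("knob",540/1.0,0,0)):
    if n!="knob":print(n,plane(i,u,v,z).round(3))
k=((540-375)/2.36+230,105/2.36+165);print("knob",k,plane(i,*k,.224))
print("beaker",plane(i,444,305,.05),"foot",plane(i,203,290,.01))
E
```

```text
((189.20396423339844, 286.2382507324219), (32.24681854248047, 17.376745223999023), 77.7352294921875)
[[0.516 0.356]
 [0.525 0.315]
 [0.447 0.296]
 [0.438 0.337]] [0.48154151 0.3260801 ]
((22.0, 34.0), 23.769826889038086)
cap [ 0.62075933 -0.03745778  0.193     ]
lampTL [0.698 0.2   0.18 ]
lampTR [0.697 0.103 0.18 ]
lampBL [0.605 0.198 0.18 ]
lampBR [0.605 0.103 0.18 ]
knob (299.91525423728814, 209.49152542372883) [0.64997062 0.04957154 0.224     ]
beaker [ 0.4326619  -0.31667548  0.05      ] foot [0.47818749 0.311608   0.01      ]
```

Units first: shifts go in shares of 20 cm and turns go in shares of 180 degrees. So -0.185 m / 0.2 = -0.925, -0.148 m / 0.2 = -0.74.

```bash
echo '[{"sx": -0.185, "sy": -0.075, "jaw": 0.085}, {"sx": -0.37, "sy": -0.15, "jaw": 0.085}, {"sx": -0.555, "sy": -0.225, "jaw": 0.085}, {"sx": -0.74, "sy": -0.3, "jaw": 0.085}, {"sx": -0.925, "sy": -0.375, "jaw": 0.085}]' | python3 drive.py; echo '[{"sx": -0.15, "sy": -0.05, "spin": -0.0333, "jaw": 0.085}, {"sx": -0.3, "sy": -0.1, "spin": -0.0667, "jaw": 0.085}, {"sx": -0.45, "sy": -0.15, "spin": -0.1, "jaw": 0.085}, {"sx": -0.55, "sy": -0.2, "spin": -0.1389, "jaw": 0.085}, {"sx": -0.55, "sy": -0.215, "spin": -0.1722, "jaw": 0.085}]' | python3 drive.py;python3 - <<'E'
from h import *
import time
np.set_printoptions(precision=3,suppress=True)
i=bot.camera_info("wrist");im=bot.camera("wrist");cv2.imwrite("pics/w1.png",im);print(i["extrinsics"])
np.save("w1.npy",i["extrinsics"])
E
```

```text
time: 0.57
ee_pos: [0.3317, 0.3864, 0.2498]
tcp_rot: [-180.0, -0.0, 160.8]
wrist_force: [0.6, 0.9, -0.0]
opening: 0.0851
grasp_force: 0.0
time: 0.98
ee_pos: [0.423, 0.3087, 0.2493]
tcp_rot: [-179.9, -0.0, -168.0]
wrist_force: [-0.5, 0.9, -0.2]
opening: 0.0849
grasp_force: 0.0
[[-0.208  0.945  0.254  0.358]
 [ 0.978  0.201  0.052  0.295]
 [-0.001  0.259 -0.966  0.372]
 [ 0.     0.     0.     1.   ]]
```

View pics/w1.png

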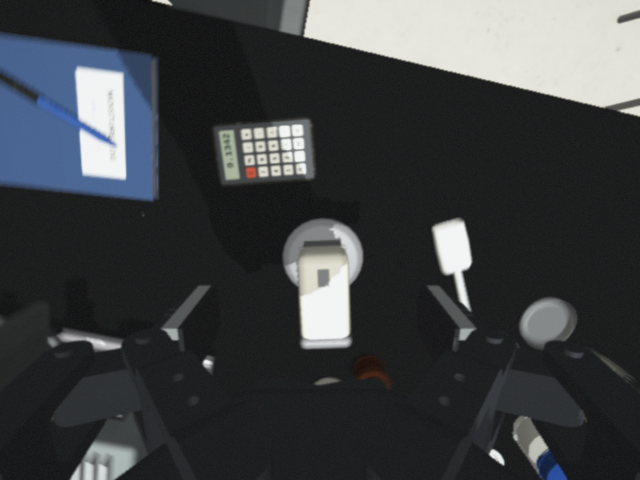

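The wrist view shows the scanner head from (299,248) to (350,338), with its bezel at (326,343) and the stand foot centred near (323,256). It lies almost parallel to the tool axes.

```bash
python3 - <<'E'
from h import *
np.set_printoptions(precision=4,suppress=True)
i=bot.camera_info("wrist");i["extrinsics"]=np.load("w1.npy");im=cv2.imread("pics/w1.png")
t=cv2.imread("pics/top0.png");j=bot.camera_info("top")
g=cv2.cvtColor(im,6)
print("col325",list(zip(range(236,356,2),im[236:356:2,338].tolist()))[::1])
print("row320",[ (u,int(g[320,u])) for u in list(range(294,304))+list(range(344,356))])
print("row275",[ (u,int(g[275,u])) for u in list(range(294,304))+list(range(344,356))])
tg=cv2.cvtColor(t,6);print(tg[262:308,178:206:1][:, ::2])
E
```

```text
col325 [(236, [210, 209, 207]), (238, [150, 149, 147]), (240, [87, 88, 86]), (242, [68, 67, 66]), (244, [70, 69, 69]), (246, [97, 102, 103]), (248, [102, 112, 112]), (250, [108, 118, 118]), (252, [118, 129, 130]), (254, [145, 157, 159]), (256, [172, 186, 188]), (258, [185, 201, 204]), (260, [193, 210, 212]), (262, [202, 217, 218]), (264, [208, 221, 222]), (266, [209, 222, 223]), (268, [208, 221, 222]), (270, [209, 222, 224]), (272, [213, 224, 224]), (274, [236, 239, 237]), (276, [245, 245, 243]), (278, [245, 245, 243]), (280, [245, 245, 243]), (282, [245, 245, 243]), (284, [245, 245, 243]), (286, [245, 245, 243]), (288, [245, 245, 243]), (290, [245, 245, 243]), (292, [245, 245, 243]), (294, [245, 245, 243]), (296, [245, 245, 243]), (298, [245, 245, 243]), (300, [245, 245, 243]), (302, [245, 245, 243]), (304, [245, 245, 243]), (306, [245, 245, 243]), (308, [245, 245, 243]), (310, [245, 245, 243]), (312, [245, 245, 243]), (314, [245, 245, 243]), (316, [245, 245, 243]), (318, [245, 245, 243]), (320, [245, 245, 243]), (322, [245, 245, 243]), (324, [245, 245, 243]), (326, [245, 245, 243])
[... 2873 characters left out ...]
6 155 255 252 251 235 237 251 252 253 242 107 128]
 [ 22  23 117 255 252 252 241 244 251 252 253 248 112 117]
 [ 19  16 106 255 252 251 246 251 252 252 254 244 107 131]
 [ 20  15  79 253 253 251 251 252 252 254 255 222 107 139]
 [ 19  18  40 229 254 250 252 254 254 255 240 143 118 138]
 [ 22  18  18 192 255 254 254 253 243 208 155 111 131 138]
 [ 21  21  13 140 255 255 245 211 178 133 121 131 146 155]
 [ 21  22  13  66 192 213 167 156 198 170 145 160 173 185]
 [ 20  19  19  20  78 127 148 169 209 217 182 200 180 173]
 [ 20  20  21  17  15  66 144 165 178 186 176 179 169 157]
 [ 22  23  20  20  14  24  76 129 154 158 168 155 151 114]
 [ 20  19  22  22  17  16  21  62  92 116 151 110  81  50]]
```

```bash
python3 - <<'E'
from h import *
np.set_printoptions(precision=4,suppress=True)
i=bot.camera_info("wrist");i["extrinsics"]=np.load("w1.npy");j=bot.camera_info("top")
b=cv2.boxPoints(((189.2,286.24),(32.25,17.38),77.735));
f=(b[0]+b[1])/2;r=(b[2]+b[3])/2
if f[1]>r[1]:f,r=r,f
print(f,r)
print("front",tri([ray(j,*f),ray(i,325.3,338.5)]),"rear",tri([ray(j,*r),ray(i,324.3,273)]))
for u,v in((325.3,338.5),(324.3,273),(300.2,320),(349.3,320),(299.5,300),(348.5,300),(323,256)):print(u,v,plane(i,u,v,.112))
o=bot.get_obs();print(o["ee_pos"],o["tcp_rot"])
E
```

```text
[185.7745 270.483 ] [192.6255 301.9969]
front [0.521  0.3364 0.1057] rear [0.4426 0.3138 0.1449]
325.3 338.5 [0.517 0.335 0.112]
324.3 273 [0.4566 0.3209 0.112 ]
300.2 320 [0.5038 0.3097 0.112 ]
349.3 320 [0.4948 0.3516 0.112 ]
299.5 300 [0.4852 0.3054 0.112 ]
348.5 300 [0.4764 0.3465 0.112 ]
323 256 [0.4421 0.3167 0.112 ]
[0.4217 0.3092 0.2495] [-179.9602   -0.0465 -167.628 ]
```

In the tool's units: 0.11 m / 0.2 = 0.55, -0.06 m / 0.2 = -0.3, -1 degrees / 180 = -0.0056.

```bash
echo '[{"sx": -0.15, "sy": 0.0125, "spin": -0.0028, "jaw": 0.085}, {"sx": -0.3, "sy": 0.025, "spin": -0.0056, "jaw": 0.085}, {"sx": -0.3, "sy": 0.025, "sz": 0.2, "spin": -0.0056, "jaw": 0.085}, {"sx": -0.3, "sy": 0.025, "sz": 0.4, "spin": -0.0056, "jaw": 0.085}, {"sx": -0.3, "sy": 0.025, "sz": 0.55, "spin": -0.0056, "jaw": 0.085}]' | python3 drive.py 40; echo '[{"sz": 0.15, "jaw": 0.085}, {"sz": 0.23, "jaw": 0.085}, {"sz": 0.23, "jaw": 0.085}, {"sz": 0.23, "jaw": 0.02}, {"sz": 0.23, "jaw": 0.02}]' | python3 drive.py;echo '[{"jaw": 0.02}, {"jaw": 0.02}, {"jaw": 0.02}, {"jaw": 0.02}]' | python3 drive.py
```

```text
time: 1.45
ee_pos: [0.478, 0.3285, 0.1368]
tcp_rot: [-180.0, -0.1, -167.3]
wrist_force: [-0.8, 0.1, -0.6]
opening: 0.0851
grasp_force: 0.0
time: 1.87
ee_pos: [0.4786, 0.3289, 0.0956]
tcp_rot: [180.0, 0.1, -167.2]
wrist_force: [0.9, 0.1, 0.2]
opening: 0.0635
grasp_force: 0.0
time: 2.2
ee_pos: [0.4791, 0.3287, 0.0961]
tcp_rot: [179.9, 0.2, -167.2]
wrist_force: [-0.2, -0.2, 7.0]
opening: 0.0439
grasp_force: 40.3
```

In the tool's units: -0.16 m / 0.2 = -0.8, -0.12 m / 0.2 = -0.6.

```bash
echo '[{"sz": -0.1, "jaw": 0.02}, {"sz": -0.25, "jaw": 0.02}, {"sz": -0.4, "jaw": 0.02}, {"sz": -0.6, "jaw": 0.02}, {"sz": -0.8, "jaw": 0.02}]' | python3 drive.py; echo '[{"sx": 0.1, "sy": -0.15, "jaw": 0.02}, {"sx": 0.2, "sy": -0.3, "jaw": 0.02}, {"sx": 0.3, "sy": -0.45, "jaw": 0.02}, {"sx": 0.4, "sy": -0.6, "jaw": 0.02}, {"sx": 0.5, "sy": -0.75, "jaw": 0.02}]' | python3 drive.py;echo '[{"sx": 0.1, "sy": -0.15, "jaw": 0.02}, {"sx": 0.2, "sy": -0.3, "jaw": 0.02}, {"sx": 0.285, "sy": -0.455, "jaw": 0.02}, {"sx": 0.285, "sy": -0.455, "spin": -0.0389, "jaw": 0.02}, {"sx": 0.285, "sy": -0.455, "spin": -0.0778, "jaw": 0.02}]' | python3 drive.py; echo '[{"spin": -0.0389, "jaw": 0.02}, {"spin": -0.0778, "jaw": 0.02}, {"spin": -0.1167, "jaw": 0.02}, {"spin": -0.1556, "jaw": 0.02}, {"spin": -0.1944, "jaw": 0.02}]' | python3 drive.py;echo '[{"spin": -0.0389, "jaw": 0.02}, {"spin": -0.0778, "jaw": 0.02}, {"spin": -0.1167, "jaw": 0.02}, {"spin": -0.1556, "jaw": 0.02}, {"spin": -0.1556, "jaw": 0.02}]' | python3 drive.py;python3 - <<'E'
from h import *
np.set_printoptions(precision=3,suppress=True)
print(bot.get_obs()["q"])
i=bot.camera_info("wrist");im=bot.camera("wrist");cv2.imwrite("pics/w2.png",im);print(i["extrinsics"])
np.save("w2.npy",i["extrinsics"])
E
```

```text
time: 2.62
ee_pos: [0.4777, 0.3279, 0.2556]
tcp_rot: [-180.0, -0.0, -167.2]
wrist_force: [0.6, 0.4, -1.9]
opening: 0.0441
grasp_force: 41.6
time: 3.03
ee_pos: [0.4132, 0.1586, 0.2544]
tcp_rot: [180.0, 0.0, -167.2]
wrist_force: [0.9, -1.5, -2.7]
opening: 0.0439
grasp_force: 41.6
time: 3.45
ee_pos: [0.3782, 0.0568, 0.255]
tcp_rot: [-180.0, 0.1, -153.1]
wrist_force: [0.2, -0.3, -2.3]
opening: 0.044
grasp_force: 41.8
time: 3.87
ee_pos: [0.3786, 0.0584, 0.2545]
tcp_rot: [-180.0, 0.0, -117.9]
wrist_force: [-0.3, -0.6, -2.0]
opening: 0.0436
grasp_force: 41.8
time: 4.28
ee_pos: [0.3786, 0.0585, 0.2545]
tcp_rot: [-180.0, 0.0, -89.9]
wrist_force: [0.2, -0.3, -2.2]
opening: 0.0443
grasp_force: 41.8
[  8.775 -17.549  -9.934  97.567   0.008 -81.352]
[[-1.    -0.003  0.002  0.378]
 [-0.003  0.966  0.258 -0.007]
 [-0.002  0.258 -0.966  0.377]
 [ 0.     0.     0.     1.   ]]
```

View pics/w2.png

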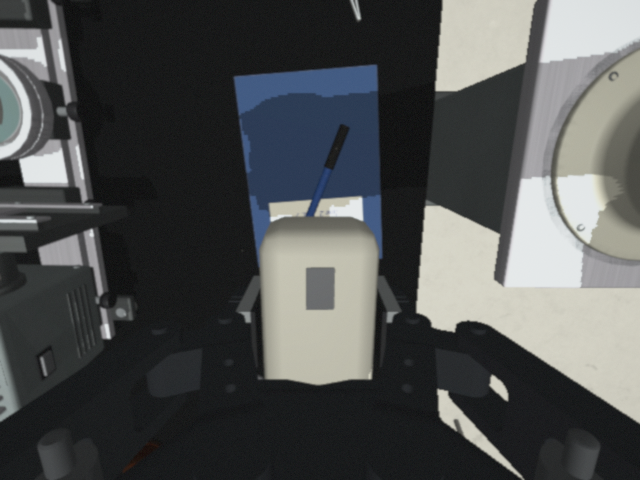

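The bottle shows at the left edge, about (0–50, 55–160), so its barcode is out of view. I'll move 7 cm forward and look again.

In the tool's units: -0.07 m / 0.2 = -0.35, -0.035 m / 0.2 = -0.175.

```bash
echo '[{"sy": -0.175, "jaw": 0.02}, {"sy": -0.35, "jaw": 0.02}, {"sy": -0.35, "jaw": 0.02}, {"sy": -0.35, "jaw": 0.02}]' | python3 drive.py;python3 - <<'E'
from h import *
np.set_printoptions(precision=4,suppress=True)
i=bot.camera_info("wrist");im=bot.camera("wrist");cv2.imwrite("pics/w3.png",im);print(i["extrinsics"])
np.save("w3.npy",i["extrinsics"])
a=cv2.resize(im[:300,:250],None,fx=2,fy=2,interpolation=2)
t=bot.camera("top");cv2.imwrite("pics/top1.png",t);b=cv2.resize(t[175:255,285:360],(300,320),interpolation=2)
c=np.zeros((600,300,3),np.uint8);c[:320]=b
cv2.imwrite("pics/c3.png",np.hstack([a,c]))
E
```

```text
time: 4.67
ee_pos: [0.4495, 0.0582, 0.2529]
tcp_rot: [179.9, -0.0, -90.5]
wrist_force: [-0.8, 0.6, -2.3]
opening: 0.0434
grasp_force: 46.9
[[-1.      0.0076  0.0011  0.4482]
 [ 0.0076  0.9662  0.2576 -0.007 ]
 [ 0.0009  0.2576 -0.9662  0.3759]
 [ 0.      0.      0.      1.    ]]
```

View pics/c3.png

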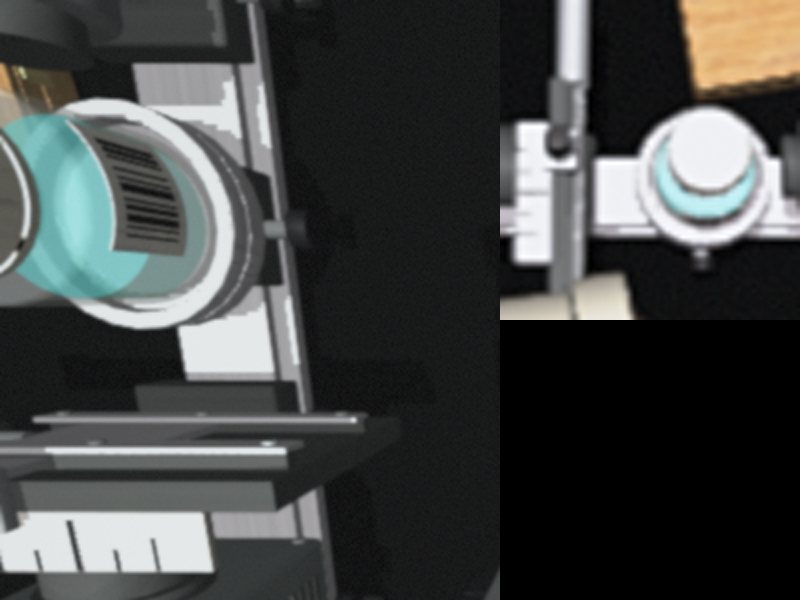

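The crop shows the sticker corners at crop-pixel (72,122), (152,137), (112,250) and (184,254); halve these for image pixels. The shutter scale is at the bottom left, with its long middle tick at crop (72,545).

```bash
python3 - <<'E'
from h import *
np.set_printoptions(precision=4,suppress=True)
i=bot.camera_info("wrist");i["extrinsics"]=np.load("w3.npy");j=bot.camera_info("top")
P=[plane(i,u/2,v/2,z) for u,v,z in((72,122,.149),(152,137,.113),(112,250,.149),(184,254,.113))];print(np.array(P))
for a,b in((0,2),(1,3)):
    m=(P[a]+P[b])/2;d=P[b]-P[a];n=np.array([-d[1],d[0]]);n/=np.linalg.norm(n)
    n=n if n[0]<0 else -n;print("mid",m,"chord",np.linalg.norm(d),"normal deg",np.degrees(np.arctan2(-n[1],-n[0])))
t=cv2.imread("pics/top1.png")
# cap in top crop: crop coords /4 + offset
cu,cv_=285+(709-500)/4,175+150/4
print("cap",plane(j,cu,cv_,.193),"knob",plane(j,285+(560-500)/4,175+137/4,.224))
# rail front edge direction in w3 (crop px) at bench rail; two points
for z in(.02,.04):
  a=plane(i,268/2,60/2,z);b=plane(i,330/2,590/2,z);d=b-a;print("rail",z,a,b,np.degrees(np.arctan2(-d[0],d[1])))
a=plane(i,356/2,418/2,.18);b=plane(i,35/2,420/2,.18);print("frame",a,b,np.degrees(np.arctan2((b-a)[1],(b-a)[0])))
print("halftick",plane(i,72/2,545/2,.182),plane(i,38/2,560/2,.182),plane(i,115/2,558/2,.182),plane(i,155/2,553/2,.182))
E
```

```text
[[ 0.623  -0.0607  0.149 ]
 [ 0.623  -0.0641  0.113 ]
 [ 0.6186 -0.0229  0.149 ]
 [ 0.6188 -0.0238  0.113 ]]
mid [ 0.6208 -0.0418  0.149 ] chord 0.038061650100595264 normal deg 6.674740999768682
mid [ 0.6209 -0.044   0.113 ] chord 0.04052603163101115 normal deg 5.9156653424381025
cap [ 0.6485 -0.0384  0.193 ] knob [0.6505 0.0494 0.224 ]
rail 0.02 [ 0.6229 -0.1174  0.02  ] [0.6282 0.1572 0.02  ] -1.10376091696733
rail 0.04 [ 0.6131 -0.1112  0.04  ] [0.6181 0.148  0.04  ] -1.1037609169673048
frame [0.5324 0.0275 0.18  ] [0.6287 0.0274 0.18  ] -0.08275616937014967
halftick [0.6248 0.0666 0.182 ] [0.6366 0.0715 0.182 ] [0.6123 0.071  0.182 ] [0.5995 0.0695 0.182 ]
```

In the tool's units: 35 degrees / 180 = 0.1944.

```bash
echo '[{"spin": 0.0389, "jaw": 0.02}, {"spin": 0.0778, "jaw": 0.02}, {"spin": 0.1167, "jaw": 0.02}, {"spin": 0.1556, "jaw": 0.02}, {"spin": 0.1944, "jaw": 0.02}]' | python3 drive.py; echo '[{"spin": 0.0389, "jaw": 0.02}, {"spin": 0.0778, "jaw": 0.02}, {"spin": 0.1167, "jaw": 0.02}, {"spin": 0.1556, "jaw": 0.02}, {"spin": 0.1944, "jaw": 0.02}]' | python3 drive.py; echo '[{"spin": 0.0389, "jaw": 0.02}, {"spin": 0.075, "jaw": 0.02}, {"spin": 0.075, "jaw": 0.02}]' | python3 drive.py; echo '[{"sy": -0.15, "jaw": 0.02}, {"sy": -0.35, "sz": 0.1, "jaw": 0.02}, {"sy": -0.5, "sz": 0.25, "jaw": 0.02}, {"sy": -0.59, "sz": 0.4, "jaw": 0.02}, {"sy": -0.59, "sz": 0.5, "jaw": 0.02}]' | python3 drive.py
```

```text
time: 5.18
ee_pos: [0.4478, 0.0583, 0.2549]
tcp_rot: [-179.9, 0.1, -125.6]
wrist_force: [0.2, 0.7, -2.5]
opening: 0.0435
grasp_force: 47.0
time: 5.6
ee_pos: [0.4478, 0.0583, 0.2549]
tcp_rot: [-180.0, 0.1, -160.6]
wrist_force: [0.1, 0.6, -1.9]
opening: 0.0439
grasp_force: 47.0
time: 5.85
ee_pos: [0.4479, 0.0583, 0.2549]
tcp_rot: [180.0, 0.1, -174.1]
wrist_force: [-0.0, -0.1, -1.5]
opening: 0.0435
grasp_force: 47.0
time: 6.27
ee_pos: [0.4606, -0.0619, 0.1516]
tcp_rot: [-180.0, -0.1, -173.7]
wrist_force: [-0.5, 1.4, -2.7]
opening: 0.0434
grasp_force: 46.9
```

In the tool's units: -0.025 m / 0.2 = -0.125, 0.019 m / 0.2 = 0.095.

```bash
echo '[{"sx": -0.06, "sy": 0.005, "sz": 0.05, "jaw": 0.02}, {"sx": -0.125, "sy": 0.01, "sz": 0.095, "jaw": 0.02}, {"sx": -0.125, "sy": 0.01, "sz": 0.095, "jaw": 0.02}, {"sx": -0.125, "sy": 0.01, "sz": 0.095, "jaw": 0.02}]' | python3 drive.py; python3 - <<'E'
from h import *
np.set_printoptions(precision=4,suppress=True)
o=bot.get_obs();print(o["ee_pos"],o["tcp_rot"])
j=bot.camera_info("side");s=bot.camera("side");a=cv2.resize(s[190:290,240:340],(600,600),interpolation=2);cv2.imwrite("pics/s2.png",a)
w=bot.camera("wrist");cv2.imwrite("pics/w4.png",w);np.save("w4.npy",bot.camera_info("wrist")["extrinsics"]);t=bot.camera("top");b=cv2.resize(t[195:295,300:400],(200,200))
c=np.zeros((600,200,3),np.uint8);c[:200]=b;c[220:370]=cv2.resize(w,(200,150))
cv2.imwrite("pics/c4.png",np.hstack([a,c]))
E
```

```text
time: 6.6
ee_pos: [0.4857, -0.0541, 0.1351]
tcp_rot: [180.0, -0.0, -173.5]
wrist_force: [0.2, 0.4, -2.2]
opening: 0.0439
grasp_force: 46.9
[ 0.4857 -0.0541  0.1351] [ 179.9904   -0.0384 -173.5495]
```

View pics/c4.png

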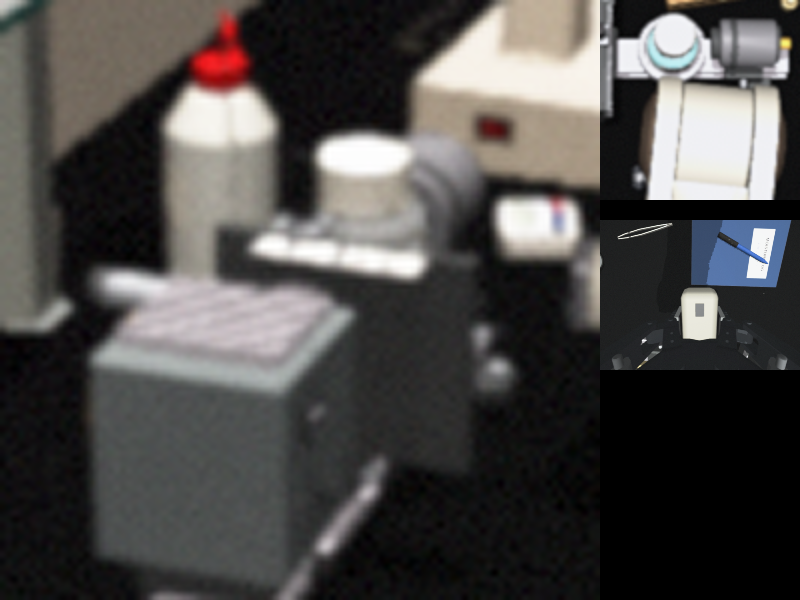

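The scanner is in front of the bottle, aligned to within about 4 mm. I'll trim slightly and hold still.

In the tool's units: -0.003 m / 0.2 = -0.015, 0.001 m / 0.2 = 0.005, 0.5 degrees / 180 = 0.0028.

```bash
echo '[{"sy": -0.015, "sz": 0.005, "spin": 0.0028, "jaw": 0.02}, {"sy": -0.015, "sz": 0.005, "spin": 0.0028, "jaw": 0.02}, {"sy": -0.015, "sz": 0.005, "spin": 0.0028, "jaw": 0.02}, {"sy": -0.015, "sz": 0.005, "spin": 0.0028, "jaw": 0.02}, {"sy": -0.015, "sz": 0.005, "spin": 0.0028, "jaw": 0.02}]' | python3 drive.py; for k in 1 2 3 ; do echo '[{"jaw": 0.02}, {"jaw": 0.02}, {"jaw": 0.02}, {"jaw": 0.02}, {"jaw": 0.02}]' | python3 drive.py|sed -n 2,3p; done
```

```text
time: 7.17
ee_pos: [0.4866, -0.0573, 0.1341]
tcp_rot: [-180.0, 0.0, -174.2]
wrist_force: [-0.0, -0.7, -2.3]
opening: 0.0434
grasp_force: 47.0
ee_pos: [0.4866, -0.0573, 0.134]
tcp_rot: [180.0, -0.0, -174.2]
ee_pos: [0.4866, -0.0573, 0.134]
tcp_rot: [180.0, -0.0, -174.2]
ee_pos: [0.4866, -0.0573, 0.134]
tcp_rot: [180.0, -0.0, -174.2]
```

```bash
python3 - <<'E'
from h import *
np.set_printoptions(precision=1,suppress=True)
i=bot.camera_info("wrist");w=bot.camera("wrist");o=bot.get_obs()
from scipy.spatial.transform import Rotation as R
T=R.from_euler("xyz",o["tcp_rot"],degrees=True).as_matrix();p=o["ee_pos"]
# scanner frame: x=-tool x, y=tool y, z=-tool z ; TCP at scanner z=.084
S=T@np.diag([-1,1,-1])
for q in((-.038,0,.1),(-.038,0,.064),(-.038,.022,.082),(-.038,-.022,.082),(.039,0,.1)):print(q,proj(i,p+S@(np.array(q)-[0,0,.0841])))
g=cv2.cvtColor(w,6);print([(v,int(g[v,300])) for v in range(205,265,3)]);print([(v,int(g[v,340])) for v in range(205,265,3)]);print([(v,int(g[v,320])) for v in range(262,394,6)])
print([(u,int(g[250,u])) for u in list(range(250,280,3))+list(range(360,390,3))])
E
```

```text
(-0.038, 0, 0.1) [318.1 234.8]
(-0.038, 0, 0.064) [318.2 214. ]
(-0.038, 0.022, 0.082) [375. 223.]
(-0.038, -0.022, 0.082) [261.3 223. ]
(0.039, 0, 0.1) [318.1 423.3]
[(205, 78), (208, 25), (211, 25), (214, 29), (217, 108), (220, 122), (223, 128), (226, 134), (229, 147), (232, 170), (235, 193), (238, 212), (241, 217), (244, 222), (247, 225), (250, 228), (253, 231), (256, 234), (259, 233), (262, 233)]
[(205, 86), (208, 41), (211, 25), (214, 27), (217, 111), (220, 125), (223, 129), (226, 133), (229, 147), (232, 171), (235, 192), (238, 213), (241, 217), (244, 222), (247, 224), (250, 228), (253, 231), (256, 233), (259, 233), (262, 233)]
[(262, 233), (268, 137), (274, 143), (280, 141), (286, 142), (292, 140), (298, 140), (304, 139), (310, 226), (316, 232), (322, 232), (328, 232), (334, 231), (340, 231), (346, 231), (352, 231), (358, 231), (364, 230), (370, 230), (376, 230), (382, 230), (388, 33)]
[(250, 25), (253, 29), (256, 28), (259, 135), (262, 186), (265, 208), (268, 214), (271, 219), (274, 224), (277, 227), (360, 227), (363, 223), (366, 218), (369, 212), (372, 203), (375, 178), (378, 99), (381, 32), (384, 33), (387, 31)]
```

In the tool's units: -0.12 m / 0.2 = -0.6, -0.06 m / 0.2 = -0.3.

```bash
echo '[{"sx": 0.15, "jaw": 0.02}, {"sx": 0.3, "sz": -0.1, "jaw": 0.02}, {"sx": 0.3, "sz": -0.3, "jaw": 0.02}, {"sx": 0.3, "sz": -0.5, "jaw": 0.02}, {"sx": 0.3, "sz": -0.6, "jaw": 0.02}]' | python3 drive.py | sed -n 2,3p; echo '[{"sy": 0.2, "jaw": 0.02}, {"sy": 0.4, "jaw": 0.02}, {"sy": 0.6, "jaw": 0.02}, {"sy": 0.8, "jaw": 0.02}, {"sy": 1, "jaw": 0.02}]' | python3 drive.py| sed -n 2,3p; echo '[{"sx": -0.05, "sy": 0.2, "spin": -0.0111, "jaw": 0.02}, {"sx": -0.15, "sy": 0.4, "spin": -0.0222, "jaw": 0.02}, {"sx": -0.25, "sy": 0.6, "spin": -0.0389, "jaw": 0.02}, {"sx": -0.35, "sy": 0.775, "spin": -0.0389, "jaw": 0.02}, {"sx": -0.45, "sy": 0.925, "spin": -0.0389, "jaw": 0.02}]' | python3 drive.py;echo '[{"sz": 0.2, "jaw": 0.02}, {"sz": 0.3, "jaw": 0.02}, {"sz": 0.3, "jaw": 0.02}]' | python3 drive.py
```

```text
ee_pos: [0.4268, -0.0635, 0.2583]
tcp_rot: [-179.9, 0.3, -174.2]
ee_pos: [0.4061, 0.1372, 0.2543]
tcp_rot: [180.0, 0.1, -174.2]
time: 9.72
ee_pos: [0.4774, 0.3312, 0.254]
tcp_rot: [180.0, 0.0, -167.1]
wrist_force: [0.8, -0.8, -1.9]
opening: 0.0436
grasp_force: 47.0
time: 9.97
ee_pos: [0.4762, 0.3286, 0.1883]
tcp_rot: [-179.8, -0.4, -167.1]
wrist_force: [-0.5, -1.6, -3.1]
opening: 0.0432
grasp_force: 46.9
```

In the tool's units: 0.035 m / 0.2 = 0.175, 0.02 m / 0.2 = 0.1.

```bash
echo '[{"sz": 0.1, "jaw": 0.02}, {"sz": 0.175, "jaw": 0.02}, {"sz": 0.175, "jaw": 0.02}, {"sz": 0.175, "jaw": 0.02}]' | python3 drive.py
```

```text
time: 10.3
ee_pos: [0.4772, 0.3283, 0.16]
tcp_rot: [-180.0, -0.0, -167.2]
wrist_force: [0.4, -0.8, -1.5]
opening: 0.0435
grasp_force: 46.9
```

In the tool's units: 0.059 m / 0.2 = 0.295, -0.0015 m / 0.2 = -0.0075.

```bash
echo '[{"sx": -0.0075, "sz": 0.075, "jaw": 0.02}, {"sx": -0.0075, "sz": 0.135, "jaw": 0.02}, {"sx": -0.0075, "sz": 0.2, "jaw": 0.02}, {"sx": -0.0075, "sz": 0.26, "jaw": 0.02}, {"sx": -0.0075, "sz": 0.295, "jaw": 0.02}]' | python3 drive.py; echo '[{"sz": 0.015, "jaw": 0.02}, {"sz": 0.02, "jaw": 0.02}, {"sz": 0.02, "jaw": 0.02}]' | python3 drive.py
```

```text
time: 10.72
ee_pos: [0.4784, 0.3287, 0.0984]
tcp_rot: [-180.0, -0.1, -167.2]
wrist_force: [-0.0, 0.1, -2.8]
opening: 0.0439
grasp_force: 47.0
time: 10.97
ee_pos: [0.4791, 0.329, 0.0967]
tcp_rot: [-180.0, 0.0, -167.2]
wrist_force: [0.7, -1.6, 0.4]
opening: 0.0432
grasp_force: 47.5
```

In the tool's units: 0.001 m / 0.2 = 0.005.

```bash
echo '[{"sz": 0.005, "jaw": 0.02}, {"sz": 0.005, "jaw": 0.02}, {"sz": 0.005, "jaw": 0.085}, {"sz": 0.005, "jaw": 0.085}, {"sz": 0.005, "jaw": 0.085}]' | python3 drive.py; echo '[{"jaw": 0.085}, {"jaw": 0.085}, {"jaw": 0.085}, {"jaw": 0.085}, {"jaw": 0.085}]' | python3 drive.py;echo '[{"sz": -0.2, "jaw": 0.085}, {"sz": -0.4, "jaw": 0.085}, {"sz": -0.6, "jaw": 0.085}, {"sz": -0.8, "jaw": 0.085}, {"sz": -0.85, "jaw": 0.085}]' | python3 drive.py;echo '[{"sx": 0.15, "jaw": 0.085}, {"sx": 0.3, "jaw": 0.085}, {"sx": 0.3, "jaw": 0.085}]' | python3 drive.py; python3 - <<'E'
from h import *
i=bot.camera_info("wrist");w=bot.camera("wrist");np.save("w5.npy",i["extrinsics"]);cv2.imwrite("pics/w5.png",w)
s=bot.camera("side");a=cv2.resize(s[280:360,280:360],(480,480),interpolation=2);b=cv2.resize(w,(320,240));c=np.zeros((480,320,3),np.uint8);c[:240]=b
cv2.imwrite("pics/c5.png",np.hstack([a,c]))
E
```

```text
time: 11.38
ee_pos: [0.4789, 0.3292, 0.095]
tcp_rot: [180.0, 0.0, -167.2]
wrist_force: [-1.3, -0.4, -0.9]
opening: 0.0773
grasp_force: 0.0
time: 11.8
ee_pos: [0.4789, 0.3291, 0.0949]
tcp_rot: [-180.0, -0.0, -167.2]
wrist_force: [0.4, 0.1, -0.1]
opening: 0.085
grasp_force: 0.0
time: 12.22
ee_pos: [0.4796, 0.3296, 0.2719]
tcp_rot: [179.8, 0.4, -167.2]
wrist_force: [1.2, 0.7, 0.8]
opening: 0.0849
grasp_force: 0.0
time: 12.47
ee_pos: [0.4171, 0.3149, 0.2657]
tcp_rot: [180.0, -0.0, -167.1]
wrist_force: [-0.4, -1.1, 0.3]
opening: 0.0846
grasp_force: 0.0
```

View pics/c5.png

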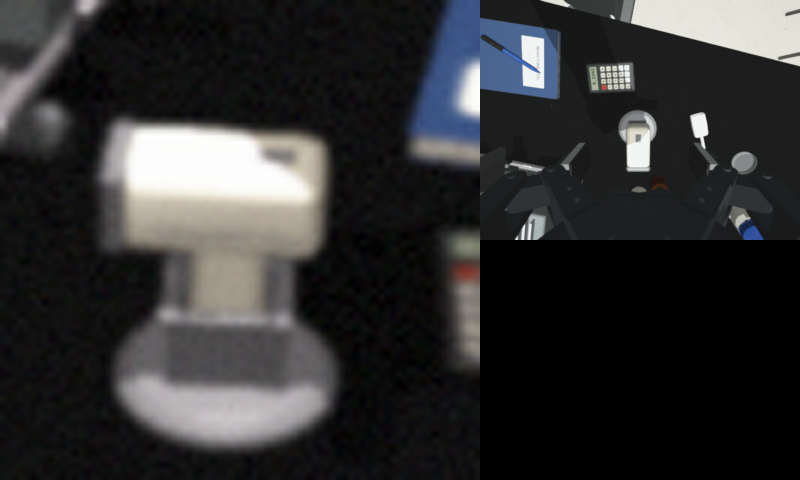

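The scanner stands upright, home in its socket (handle seen in the slot), fingers clear. Next I'll check the shelf clearance and the scanner height numerically, then view the knob.

```bash
python3 - <<'E'
from h import *
np.set_printoptions(precision=3,suppress=True)
s=bot.camera_info("side");t=bot.camera_info("top")
for h in(.25,.3,.35,.4,.45,.5):print(h,plane(s,240,192,h),plane(t,300,155,h))
a=cv2.imread("pics/side0.png");b=bot.camera("side")
for n,im in(("before",a),("after",b)):
    m=(im.min(2)>225).astype(np.uint8);m[:298]=0;m[330:]=0;m[:,:290]=0;m[:,340:]=0;print(n,cv2.boundingRect(m),cv2.moments(m)["m01"]/m.sum())
E
```

```text
0.25 [ 0.844 -0.02   0.25 ] [0.773 0.048 0.25 ]
0.3 [0.775 0.12  0.3  ] [0.758 0.047 0.3  ]
0.35 [0.706 0.26  0.35 ] [0.742 0.046 0.35 ]
0.4 [0.637 0.399 0.4  ] [0.727 0.045 0.4  ]
0.45 [0.567 0.539 0.45 ] [0.712 0.044 0.45 ]
0.5 [0.498 0.679 0.5  ] [0.696 0.043 0.5  ]
before (301, 301, 32, 11) 306.48979591836735
after (301, 302, 30, 11) 307.3688524590164
```

Units first: shifts go in shares of 20 cm and turns go in shares of 180 degrees. So -0.18 m / 0.2 = -0.9, -0.14 m / 0.2 = -0.7, 14 degrees / 180 = 0.0778.

```bash
echo '[{"sy": -0.15, "sz": -0.15, "spin": 0.0389, "jaw": 0.085}, {"sy": -0.3, "sz": -0.15, "spin": 0.0778, "jaw": 0.085}, {"sy": -0.5, "sz": -0.15, "spin": 0.0778, "jaw": 0.085}, {"sy": -0.7, "sz": -0.15, "spin": 0.0778, "jaw": 0.085}, {"sy": -0.9, "sz": -0.15, "spin": 0.0778, "jaw": 0.085}]' | python3 drive.py
```

```text
time: 13.03
ee_pos: [0.4612, 0.1387, 0.2948]
tcp_rot: [-180.0, 0.0, 178.8]
wrist_force: [0.6, -0.2, 0.2]
opening: 0.0848
grasp_force: 0.0
```

In the tool's units: -0.079 m / 0.2 = -0.395, -0.069 m / 0.2 = -0.345, -35 degrees / 180 = -0.1944.

```bash
echo '[{"sx": -0.1, "sy": -0.1, "spin": -0.0389, "jaw": 0.085}, {"sx": -0.2, "sy": -0.2, "spin": -0.0778, "jaw": 0.085}, {"sx": -0.3, "sy": -0.3, "spin": -0.1167, "jaw": 0.085}, {"sx": -0.345, "sy": -0.395, "spin": -0.1556, "jaw": 0.085}, {"sx": -0.345, "sy": -0.395, "spin": -0.1944, "jaw": 0.085}]' | python3 drive.py; echo '[{"spin": -0.0389, "jaw": 0.085}, {"spin": -0.0778, "jaw": 0.085}, {"spin": -0.1167, "jaw": 0.085}, {"spin": -0.1556, "jaw": 0.085}, {"spin": -0.1944, "jaw": 0.085}]' | python3 drive.py; echo '[{"spin": -0.0389, "jaw": 0.085}, {"spin": -0.0778, "jaw": 0.085}, {"spin": -0.1167, "jaw": 0.085}, {"spin": -0.1167, "jaw": 0.085}, {"spin": -0.1167, "jaw": 0.085}]' | python3 drive.py; python3 - <<'E'
from h import *
i=bot.camera_info("wrist");w=bot.camera("wrist");np.save("w6.npy",i["extrinsics"]);cv2.imwrite("pics/w6.png",w)
print(i["extrinsics"].round(3).tolist(),proj(i,np.array([.6505,.0494,.224])),proj(i,np.array([.6505,.0494,.188])))
cv2.imwrite("pics/c6.png",cv2.resize(w[100:400,0:400],(800,600),interpolation=2))
E
```

```text
time: 13.45
ee_pos: [0.53, 0.0566, 0.2937]
tcp_rot: [-180.0, -0.1, -146.0]
wrist_force: [-0.8, 0.5, -0.1]
opening: 0.0851
grasp_force: 0.0
time: 13.87
ee_pos: [0.5286, 0.0595, 0.2944]
tcp_rot: [180.0, -0.0, -110.9]
wrist_force: [0.3, 0.0, -0.8]
opening: 0.0849
grasp_force: 0.0
time: 14.28
ee_pos: [0.5282, 0.0596, 0.2946]
tcp_rot: [180.0, -0.0, -90.4]
wrist_force: [-0.2, 0.4, 0.1]
opening: 0.0847
grasp_force: 0.0
[[-1.0, 0.007, 0.003, 0.527], [0.007, 0.966, 0.258, -0.006], [-0.001, 0.258, -0.966, 0.418], [0.0, 0.0, 0.0, 1.0]] [116.15720575 243.03176717] [145.9667868  229.07963283]
```

View pics/c6.png

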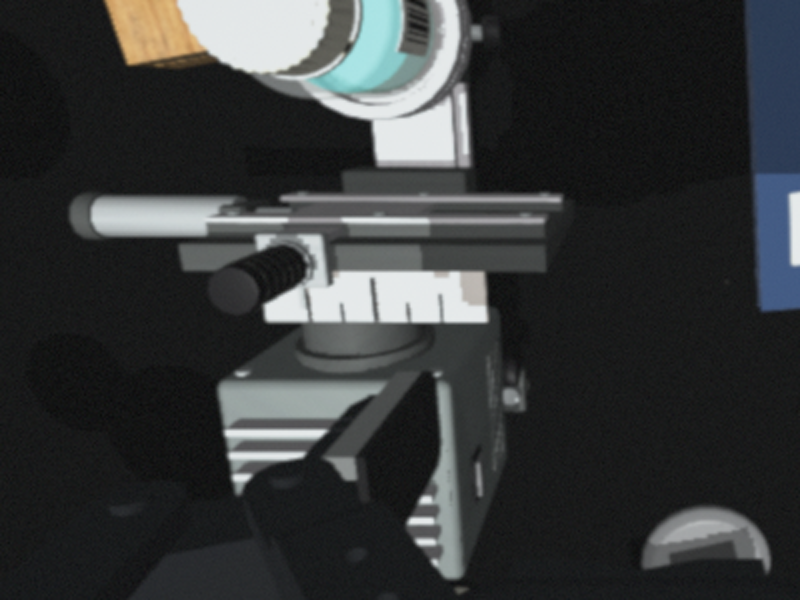

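The knob top is at crop (235,290), its foot block at (303,258) and the half tick at (374,300). The shutter is shut.

```bash
python3 - <<'E'
from h import *
np.set_printoptions(precision=4,suppress=True)
i=bot.camera_info("wrist");i["extrinsics"]=np.load("w6.npy");j=bot.camera_info("top");o=bot.get_obs()
k=(117.5,245)
print("tri",tri([ray(j,299.95,209.3),ray(i,*k)]),"top plane",plane(i,*k,.224),"base",plane(i,151,230,.188))
for u,v in((308,305),(342,312),(374,300),(408,312),(441,308)):print("tick",plane(i,u/2,100+v/2,.182))
print(o["ee_pos"],o["tcp_rot"],o["q"])
E
```

```text
tri [0.65   0.05   0.2244] top plane [0.6499 0.0507 0.224 ] base [0.647  0.0501 0.188 ]
tick [0.6503 0.0689 0.182 ]
tick [0.6379 0.0717 0.182 ]
tick [0.6254 0.0671 0.182 ]
tick [0.6132 0.0719 0.182 ]
tick [0.6007 0.0704 0.182 ]
[0.5281 0.0597 0.2947] [179.9811  -0.0054 -90.4495] [  6.4495   3.6958  13.7407 100.0642  -0.0031 -83.101 ]
```

In the tool's units: -0.1205 m / 0.2 = -0.6025, 0.0085 m / 0.2 = 0.0425.

```bash
echo '[{"sy": -0.15, "jaw": 0.085}, {"sx": 0.02, "sy": -0.3, "jaw": 0.085}, {"sx": 0.0425, "sy": -0.45, "jaw": 0.085}, {"sx": 0.0425, "sy": -0.6025, "jaw": 0.085}, {"sx": 0.0425, "sy": -0.6025, "jaw": 0.085}]' | python3 drive.py; echo '[{"sz": 0.05, "jaw": 0.085}, {"sz": 0.1, "jaw": 0.085}, {"sz": 0.1, "jaw": 0.085}]' | python3 drive.py
```

```text
time: 14.75
ee_pos: [0.6525, 0.0505, 0.2898]
tcp_rot: [179.7, -0.0, -90.4]
wrist_force: [-0.8, 0.0, -2.7]
opening: 0.0849
grasp_force: 0.0
time: 15.0
ee_pos: [0.6481, 0.0508, 0.2725]
tcp_rot: [179.8, -0.0, -90.4]
wrist_force: [-0.8, -0.3, -0.4]
opening: 0.085
grasp_force: 0.0
```

In the tool's units: 0.062 m / 0.2 = 0.31, 0.055 m / 0.2 = 0.275.

```bash
echo '[{"sz": 0.1, "jaw": 0.085}, {"sz": 0.2, "jaw": 0.085}, {"sz": 0.275, "jaw": 0.085}, {"sz": 0.31, "jaw": 0.085}, {"sz": 0.31, "jaw": 0.085}]' | python3 drive.py 30; echo '[{"jaw": 0.085}, {"jaw": 0.04}, {"jaw": 0.04}, {"jaw": 0.04}, {"jaw": 0.04}]' | python3 drive.py
```

```text
time: 15.42
ee_pos: [0.6475, 0.0509, 0.2118]
tcp_rot: [179.9, -0.0, -90.3]
wrist_force: [-0.3, 0.5, -0.4]
opening: 0.0852
grasp_force: 0.0
time: 15.83
ee_pos: [0.6484, 0.051, 0.2136]
tcp_rot: [-179.9, 0.0, -90.2]
wrist_force: [-0.4, -0.2, 0.1]
opening: 0.0404
grasp_force: 0.0
```

In the tool's units: 0.003 m / 0.2 = 0.015.

```bash
echo '[{"sz": 0.015, "jaw": 0.04}, {"sz": 0.015, "jaw": 0.025}, {"sz": 0.015, "jaw": 0.005}, {"sz": 0.015, "jaw": 0.005}, {"sz": 0.015, "jaw": 0.005}]' | python3 drive.py; echo '[{"jaw": 0.005}, {"jaw": 0.005}, {"jaw": 0.005}, {"jaw": 0.005}, {"jaw": 0.005}]' | python3 drive.py
```

```text
time: 16.25
ee_pos: [0.6486, 0.051, 0.21]
tcp_rot: [-179.9, 0.0, -90.2]
wrist_force: [4.2, 0.7, -1.1]
opening: 0.0148
grasp_force: 29.5
time: 16.67
ee_pos: [0.6482, 0.051, 0.21]
tcp_rot: [-180.0, 0.0, -90.2]
wrist_force: [4.4, 0.2, -1.4]
opening: 0.0149
grasp_force: 29.5
```

```bash
echo '[{"sy": 0.025, "jaw": 0.005}, {"sy": 0.05, "jaw": 0.005}, {"sy": 0.075, "jaw": 0.005}, {"sy": 0.095, "jaw": 0.005}, {"sy": 0.1125, "jaw": 0.005}]' | python3 drive.py 50; echo '[{"jaw": 0.005}, {"jaw": 0.005}, {"jaw": 0.005}, {"jaw": 0.005}, {"jaw": 0.005}]' | python3 drive.py; python3 - <<'E'
from h import *
t=bot.camera("top");i=bot.camera_info("wrist");w=bot.camera("wrist");cv2.imwrite("pics/w7.png",w)
print(proj(i,np.array([.625,.0505,.224])),proj(i,np.array([.6254,.068,.182])))
a=cv2.resize(w,(560,420));s=bot.camera("side");b=cv2.resize(s[190:290,250:330],(240,300),interpolation=2);b2=cv2.resize(s[280:345,280:345],(240,240));c=np.zeros((600,240,3),np.uint8);c[:300]=b;c[310:550]=b2
d=np.zeros((600,560,3),np.uint8);d[:420]=a;cv2.imwrite("pics/c7.png",np.hstack([d,c]))
E
```

```text
time: 17.08
ee_pos: [0.6259, 0.0512, 0.2101]
tcp_rot: [-179.9, 0.0, -90.2]
wrist_force: [7.7, 0.9, -2.3]
opening: 0.0148
grasp_force: 48.7
time: 17.5
ee_pos: [0.6261, 0.0512, 0.2101]
tcp_rot: [-179.9, 0.0, -90.2]
wrist_force: [7.5, 0.9, -2.2]
opening: 0.0141
grasp_force: 49.2
[318.6667926 329.26217  ] [318.07901035 316.23120822]
```

View pics/c7.png

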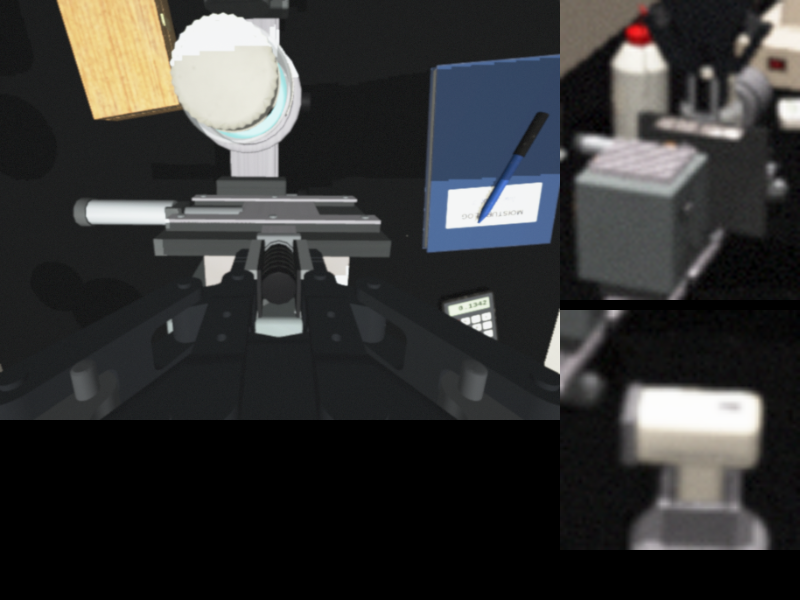

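The knob is centred between the pads, the bottle sits in its nest and the scanner is upright. The TCP at 0.626 is on the half tick (0.6254), and the spring force of about 7.5 N fits half travel. I'll hand in now.

```bash
python3 -c "
from workcell import bot
print(bot.job_done())"
```

```text
the job is handed in; nothing more can be done
None
```

I scanned the bottle, put the scanner back home in its stand, and handed the job in holding the shutter at about 24 mm of travel (half is 25 mm) against roughly 7.5 N of spring; no verdict came back.

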